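# Unbolt the lacquer curing chest and hold its lid half open

### The job

Unlock the curing chest by drawing its barrel bolt fully back, then raise the lid half-way, to 45 degrees and never wider than 60, so that the mended bowls inside can be checked while the damp air stays in. The lid falls shut as soon as it is let go, so finish while still holding it, steady, at 45 degrees. Leave the two bowls where they stand in the chest, and the clear bottle and the yellow tub beside it.

Things in the scene. Friction and masses are not known exactly. Their poses are not given: they have to be found in the camera images.
- chest: fixed pale wooden curing chest, 270 (x) x 420 (y) x 130 mm high. Origin: on the table under it; x points to its hinge side, away from the robot, y to its left. Flat top: at y 92 to 216 a fixed deck with a round brass dial (68 across, 14 high, at x 65, y 152) and the bolt; at y -208 to 89 the lid, from its hinge at x 130 to its front edge at x -144. Inside, the floor is at z 22
- bolt (a joint): steel barrel bolt, rod 8 mm, sliding in brass straps along the chest's y on the deck at chest x = -75. In m: 0 = home, tip 31 mm over the lid and through the keeper on it, lid locked; 0.040 = fully back (towards chest +y) at its stop; tip clears the lid at 0.031. Starts within 6 mm of home. Friction about 1.5 N; stays where it is left
- bolt_knob (a point): grip point on the axis of the bolt's upright round steel knob, 14 mm thick, 35 mm above the deck; the thick part runs from 20 mm below to 11 mm above this point. It moves with the bolt. The straps on either side of it (in y) are 16 mm wide in x and 13 mm high above the deck
- lid (a joint): angle of the lid in rad: 0 = shut, grows as the front edge rises, stop at 1.75. 45 degrees = 0.785. Lid 275 by 297 by 10 mm, about 0.4 to 0.65 kg, almost no hinge friction: falls shut when let go
- lid_handle (a point): middle of the dark round bar of the lid's bow handle: bar 12 mm thick, 110 mm long, parallel to the hinge (the chest's y), 36 mm above the lid's face, held by a round post at each end. It can turn in the fingers as the lid rises
- lid_hinge (a point): point on the lid's hinge axis (parallel to the chest's y) level with the middle of the handle, 120.5 mm above the table. With the lid shut the handle point lies 230 mm in front of it (chest -x) and 46.5 mm above it
- bowl_white: white mended bowl inside the chest, 110 mm across, 60 high, loose. Origin: centre of its foot. Leave it
- bowl_blue: blue mended bowl inside the chest, 100 mm across, 55 high, loose. Origin: centre of its foot. Leave it
- bottle: clear greyish bottle with a green cap, 62 mm across, 165 high, loose, beside the chest on one side. Origin: centre of its underside. Leave it
- tub: open yellow plastic tub, 88 mm across, 85 high, loose, beside the chest on the other side. Origin: centre of its underside. Leave it
Things that resemble listed ones, but are neither listed nor needed, are in the scene too. Of the things that look like the bottle, take the one that is farthest to the robot's left at the start. Several things have the shape of the tub; the one meant has the colours described above.

How it is judged:
On the way, in this order (a step that is already met when the one before it is completed fails the run):
1. the bolt is drawn fully back (at least 36 of its 40 mm) while the lid is still shut (value of joint bolt above 0.036 m and value of joint lid below 0.1 rad), for 0.2 s.
2. the lid is raised to 45 degrees, within 6, and held there by the fingers (value of joint lid between 0.681 and 0.89 rad and contact force between the fingers and lid above 0.8 N), for 0.5 s.
At the end, for the whole second after the job is handed in: Through the last second the lid is still, 39 to 51 degrees open, held by the fingers (at least 0.8 N) and propped by nothing else; the bolt is drawn back at least 34 mm; bowls within 15 mm, bottle and tub upright and within 30 mm of where they stood (all of step 2 and velocity of joint lid between -0.1 and 0.1 rad/s and value of joint bolt above 0.034 m and contact force between each of bottle, tub, bowl_white, bowl_blue and lid below 0.2 N and distance of each of bowl_white, bowl_blue from where it was at the start of the episode below 0.015 m and distance of each of bottle, tub from where it was at the start of the episode below 0.03 m and angle between each of bottle, tub's own z axis and vertical below 0.2 rad); the arm keeps its last pose, push and grip.
It fails at once if the lid is opened wider than 60 degrees (value of joint lid above 1.047 rad).
It fails at once if a bowl in the chest is shifted by more than 15 mm (distance of any of bowl_white, bowl_blue from where it was at the start of the episode above 0.015 m).
It fails at once if the bottle or the tub is shifted by more than 30 mm or tipped over (distance of any of bottle, tub from where it was at the start of the episode above 0.03 m or angle between any of bottle, tub's own z axis and vertical above 0.5 rad).
It also fails if it takes over 48 s, if anything falls off the work surface, if the arm or the gripper's body presses on something with over 40 N, if the wrist force passes 120 N, or if a joint passes its speed limit or range.

### The arm

A 6-joint arm with a two-finger parallel gripper is mounted at the origin on the work surface. World frame = base frame: x ahead of the robot, y to its left, z up, the work surface at z = 0. Lengths are in m, angles in rad, forces in N, time in s.
With the tool pointing down it reaches from about 0.35 to 0.775 m from the base axis. Payload 5.5 kg.
Tool frame: the origin (TCP) lies midway between the tips of the shut fingers; the grasp point (between the pads) lies ctrl.grasp_offset behind it (ctrl.grasp_offset is the distance from the TCP to the grasp point, in m); z points along the fingers, y is the line along which they close (so a half turn about z gives the same grasp; the last joint's range is limited). The gripper opens to 85 mm and grips with 20 to 120 N. Pads are 22 mm wide; open, the fingers measure 114 mm over their backs; the gripper's body (76 mm by 85 mm) begins 54 mm behind the grasp point. The pads swing forward as they close: fully open they stand 13 mm farther back than shut.
Start: joints at [-1.32, 0.313, 0.046, 1.304, 0, 1.431], TCP at [0.219, -0.532, 0.231] pointing down, gripper open.
Joint ranges: [-2.76, 2.76], [-0.86, 1.69], [-1.03, 1.26], [-2.2, 2.34], [-1.47, 1.5], [-3.14, 3.14]. Speed limits (rad/s): [2.57, 2.57, 3.14, 3.14, 3.14, 3.14].

### API

Orientations are given as a unit quaternion [x, y, z, w].
In Python, from rig import ctrl, vision gives the robot as it stands.
- The arm moves only by the shell command python3 -m jog 'ROWS' [FORCE]. ROWS is JSON, a list of rows, each a list of 7 numbers: the turn, a rotation vector about the tool's x, y, z in rad, then the shift along the tool's x, y, z in mm, then the opening, from 0 (shut) to 1 (fully open). A call has 1 to 10 rows; each row is the pose to reach, as a shift and turn from the pose commanded when the call began, along the tool's axes at that moment; what a row does not reach only later rows make up. A row lasts 1/12 s, in which the tool goes at most 41.7 mm and 7.16 degrees, less where a joint would pass 70% of its speed; a pose out of reach is approached as far as the arm can. A call with a gripper value outside its range is refused whole. The fingers move at their own pace and stop on an object; FORCE is the grip in N (left out, the last holds). Time passes only in rows, so rows that repeat a pose let the fingers close. It gives the time, the measured TCP pose, the force, the opening and the grip force at its end, in the units of the state.
- ctrl.observe(): the state, without advancing time (a new reading comes with each control period).
- vision.read_camera(name): name is "side" or "top"; returns a dict with "image" (420x560x3 uint8, blue, green, red), "camera_matrix" (3x3 intrinsics, pixels), "R" (3x3) and "t" (3): a world point X has camera coordinates R X + t. Camera axes: x right, y down, z forward; pixel columns grow to the right and rows downward; lengths in m; the calibration is good to about 2 mm. A picture is of the moment at which its call begins. There is no depth.
- ctrl.job_done(): hands the job in; it is judged then, once.
The state is a dict: "time": time; "joint_positions": joint angles; "joint_vel": joint speeds; "tau": joint torques, N m; "tool_pos": TCP position; "eef_rot": TCP orientation; "contact_force": force on the tool from outside, world axes, zero at the start; "torque": the same for the moment, N m; "width": finger opening in m; "grip_force": force on a finger pad.
Only numpy, scipy, OpenCV 4.12 (cv2) and the standard library are available. Lean on these libraries where they do the work, as an engineer would, in place of code of your own. Each camera call takes 0.05 s, during which the arm holds its last target. There are 200 camera calls.

## Working session

There is one attempt and no reset: what is moved stays moved. The work goes in short steps, Python scripts to look and compute and a shell command to move; the robot and the scene stay as the last step left them, time stands still between calls to the robot, and variables do not carry over. Pictures are saved under pics/ and viewed, at most 10 in all, crops included, and the job is handed in when it is done.

```bash
mkdir -p pics; ls; python3 - <<'E'
from rig import ctrl, vision
import cv2
for n in("side","top"):
    d=vision.read_camera(n);cv2.imwrite(f"pics/{n}0.png",d["image"]);print(n,d["camera_matrix"],d["R"],d["t"])
print(ctrl.observe(),ctrl.grasp_offset)
E
```

```text
pics
side [[512.27296547   0.         273.27286495]
 [  0.         512.27296547 210.04129252]
 [  0.           0.           1.        ]] [[-0.9463241   0.32281945 -0.01607181]
 [ 0.22179579  0.61240265 -0.75879485]
 [-0.23511132 -0.72163051 -0.65113138]] [ 0.5195558  -0.05595721  1.49822283]
top [[400.85080174   0.         281.91903099]
 [  0.         400.85080174 206.24424522]
 [  0.           0.           1.        ]] [[ 6.25316135e-04 -9.99536501e-01 -3.04366920e-02]
 [-9.97359615e-01  1.58688330e-03 -7.26035813e-02]
 [ 7.26182291e-02  3.04017276e-02 -9.96896348e-01]] [0.02844865 0.58591961 0.94832619]
{'time': 0.1, 'joint_positions': array([-1.31957992e+00,  3.13935849e-01,  4.50732774e-02,  1.30361426e+00,
        2.33460666e-05,  1.43121298e+00]), 'joint_vel': array([-0.00050619, -0.00108545,  0.00475051,  0.00037003, -0.00119042,
        0.00058402]), 'tau': array([ 2.57321371e-03, -4.81725097e+01,  2.99244064e+01,  1.28087652e-02,
       -1.20977970e-04, -1.85231090e-05]), 'tool_pos': array([ 0.21892216, -0.5311855 ,  0.23048416]), 'eef_rot': array([ 9.80969765e-01,  1.94158736e-01, -3.52208895e-05, -8.39597091e-04]), 'contact_force': array([1.19506818, 0.22729536, 0.17830484]), 'torque': array([-0.02755433,  0.02969673, -0.01385652]), 'grip_force': 0.0, 'width': 0.08522156075711433} 0.0187
```

View pics/side0.png

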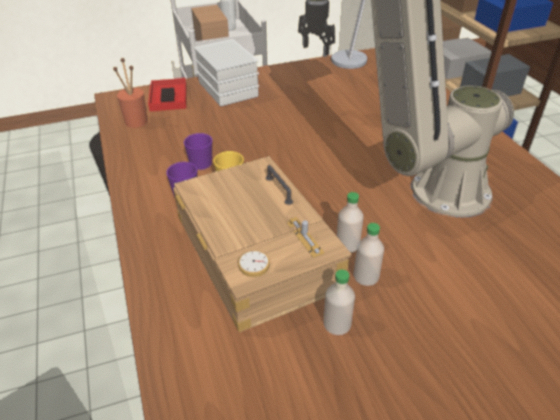

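View pics/top0.png

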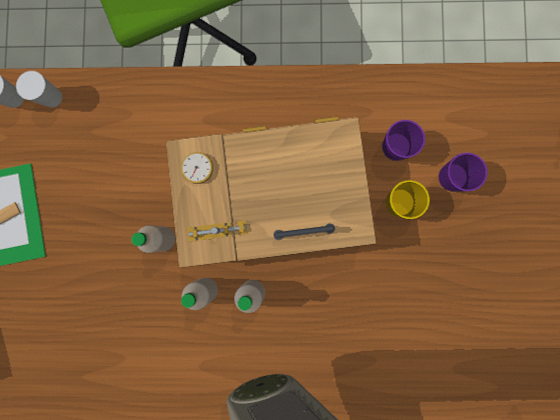

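The side view shows the chest with the handle at about (280,185) and the knob near (305,228). In the top view the handle bar runs from (278,235) to (331,229), the bolt is near (215,230), three bottles are at the left and front, and the yellow tub is at the right (409,200). I'll enlarge both.

```bash
python3 - <<'E'
import cv2,numpy as np
s=cv2.imread("pics/side0.png");t=cv2.imread("pics/top0.png")
a=cv2.resize(s[150:290,220:370],(750,700)[0:2],interpolation=cv2.INTER_CUBIC)
a=cv2.resize(s[160:270,230:376],None,fx=5.4,fy=5.4,interpolation=cv2.INTER_CUBIC)
b=cv2.resize(t[150:280,165:380],None,fx=3.7,fy=3.7,interpolation=cv2.INTER_CUBIC)
cv2.imwrite("pics/s1.png",a);cv2.imwrite("pics/t1.png",b);print(a.shape,b.shape)
E
```

```text
(594, 788, 3) (481, 796, 3)
```

View pics/s1.png

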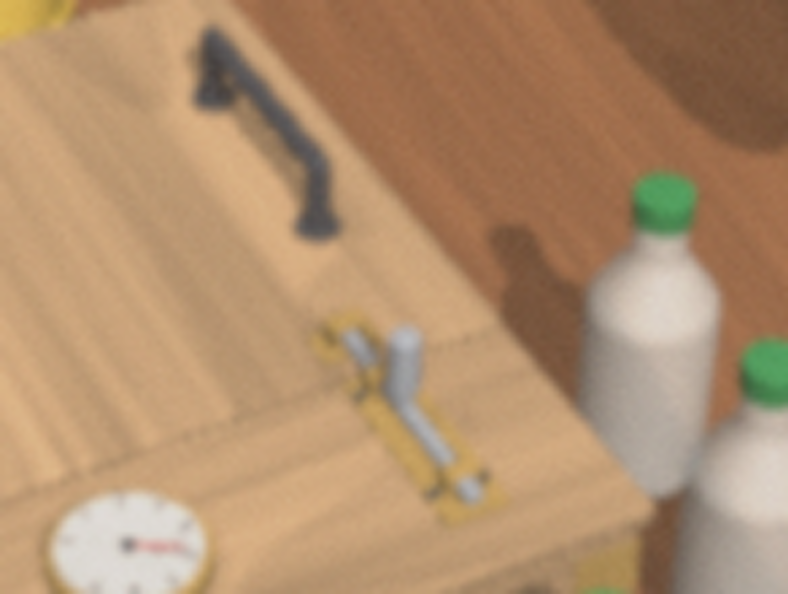

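View pics/t1.png

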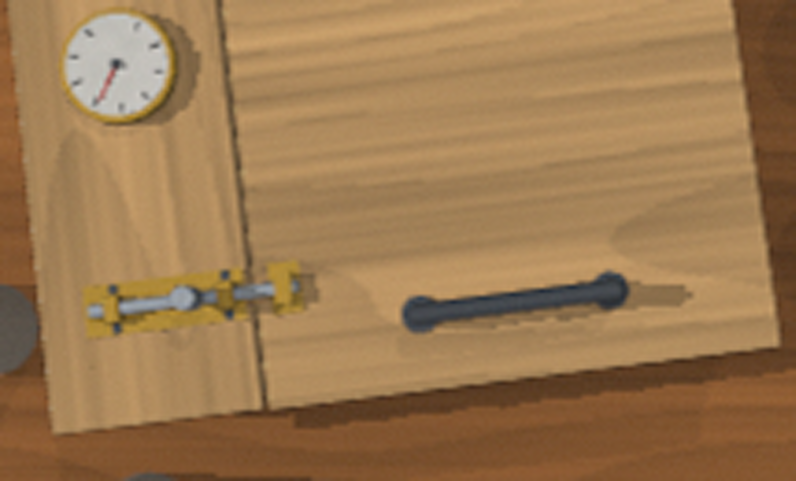

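Side crop: the knob top is at (405,335) and the bar ends are at (212,35) and (320,160). Top crop: the knob is at (183,298), the bar ends at (421,313) and (611,291), and the chest front corners at (53,433) and (780,345).

```bash
cat > h.py <<'E'
import numpy as np
from rig import ctrl,vision
from scipy.spatial.transform import Rotation as Ro
def cam(n):
    d=vision.read_camera(n);return d
def plane(d,uv,z):
    r=np.array(d["R"]);c=-r.T@d["t"];v=r.T@np.linalg.inv(d["camera_matrix"])@[uv[0],uv[1],1]
    return c+v*(z-c[2])/v[2]
def tri(ds,uvs):
    A=np.zeros((3,3));b=np.zeros(3)
    for d,uv in zip(ds,uvs):
        r=np.array(d["R"]);c=-r.T@d["t"];v=r.T@np.linalg.inv(d["camera_matrix"])@[uv[0],uv[1],1];v/=np.linalg.norm(v)
        P=np.eye(3)-np.outer(v,v);A+=P;b+=P@c
    return np.linalg.solve(A,b)
def proj(d,X):
    p=np.array(d["camera_matrix"])@(np.array(d["R"])@X+d["t"]);return p[:2]/p[2]
def to_tool(p):  # grasp point target -> mm along tool axes from the measured grasp point
    o=ctrl.observe();R=Ro.from_quat(o["eef_rot"]).as_matrix()
    g=o["tool_pos"]-R[:,2]*ctrl.grasp_offset
    return 1000*R.T@(np.array(p)-g)
E
cat > m.py <<'E'
from h import *
S=cam("side");T=cam("top")
fs=lambda x,y:(230+x/5.4,160+y/5.4)
ft=lambda x,y:(165+x/3.7,150+y/3.7)
print("knob tri",tri([S,T],[fs(405,335),ft(183,298)]),"top@.174",plane(T,ft(183,298),.174),"side@",plane(S,fs(405,335),.174))
e1=tri([S,T],[fs(320,160),ft(421,313)]);e2=tri([S,T],[fs(212,35),ft(611,291)])
print("bar",e1,e2,np.linalg.norm(e1-e2),"mid",(e1+e2)/2)
p=[plane(T,ft(*q),.167) for q in((421,313),(611,291))];print("top bar",p,sum(p)/2)
p=[plane(S,fs(*q),.167) for q in((320,160),(212,35))];print("side bar",p,sum(p)/2)
A=plane(T,ft(53,433),.13);B=plane(T,ft(780,345),.13);C=plane(T,(168,142),.13);D=plane(T,(359,119),.13)
for q in(A,B,C,D):print("corner",q)
u=A-B;yaw=np.arctan2(-u[0],u[1]);print("yaw",np.degrees(yaw),np.linalg.norm(u),np.linalg.norm(A-C))
for n,u,r in(("bottleL",(139,239),.165),("b2",(189,300),.165),("b3",(245,303),.165),("tub",(409,199),.085)):print(n,plane(T,u,r))
E
python3 m.py
```

```text
knob tri [0.52567776 0.16097692 0.1745204 ] top@.174 [0.52535407 0.16120401 0.174     ] side@ [0.52579239 0.16034399 0.174     ]
bar [0.51638003 0.03040683 0.16715318] [ 0.53035357 -0.07497228  0.16841996] 0.10630908235488817 mid [ 0.5233668  -0.02228272  0.16778657]
top bar [array([0.51719086, 0.03011919, 0.167     ]), array([ 0.52935342, -0.07473215,  0.167     ])] [ 0.52327214 -0.02230648  0.167     ]
side bar [array([0.51549789, 0.03050726, 0.167     ]), array([ 0.53075902, -0.0772799 ,  0.167     ])] [ 0.52312845 -0.02338632  0.167     ]
corner [0.44784498 0.24466035 0.13      ]
corner [ 0.49909643 -0.17429707  0.13      ]
corner [0.71975215 0.27497646 0.13      ]
corner [ 0.76766746 -0.14241756  0.13      ]
yaw 6.97439322545933 0.42208058858421665 0.27359198047694744
bottleL [0.50792812 0.31998091 0.165     ]
b2 [0.38392052 0.21342957 0.165     ]
b3 [0.37853694 0.09871002 0.165     ]
tub [ 0.59716255 -0.25891973  0.085     ]
```

Both measurements agree with the given sizes: the bar is 167 mm up, its offset from the knob is 24 mm in chest x, and the chest yaw is about 6.9°. One orientation, with tool y along chest x, suits both grasps. I'll work out the first shift.

```bash
cat > go.py <<'E'
import sys
from h import *
p=np.array(eval(sys.argv[1]));print("shift mm",to_tool(p).round(1))
o=ctrl.observe();R=Ro.from_quat(o["eef_rot"])
c=np.radians(6.9);W=Ro.from_matrix(np.array([[-np.sin(c),np.cos(c),0],[np.cos(c),np.sin(c),0],[0,0,-1.]]).T)
print("turn",(R.inv()*W).as_rotvec().round(4),"t",o["time"],o["contact_force"].round(1),o["joint_positions"].round(2))
E
python3 go.py '[.5256,.161,.26]'
```

```text
shift mm [ 547.3 -523.4   -9.9]
turn [-8.0000e-04 -8.0000e-04 -1.3004e+00] t 0.2 [-0.6  0.7  0. ] [-1.32  0.31  0.05  1.3  -0.    1.43]
```

```bash
python3 -m jog '[[0,0,-0.13,27,-26,-1,1],[0,0,-0.25,54,-52,-2,1],[0,0,-0.37,81,-78,-3,1],[0,0,-0.49,109,-104,-4,1],[0,0,-0.61,136,-130,-5,1],[0,0,-0.73,163,-156,-6,1],[0,0,-0.85,190,-182,-7,1],[0,0,-0.97,218,-209,-8,1],[0,0,-1.09,246,-235,-9,1],[0,0,-1.21,273,-262,-10,1]]'; python3 go.py '[.5256,.161,.26]'
```

```text
time: 1.03
tool_pos: [0.372, -0.1837, 0.2414]
eef_rot: [0.694, 0.72, 0.0, 0.0]
contact_force: [0.5, -0.9, 0.2]
width: 0.0855
grip_force: 0.0
shift mm [3.391e+02 1.657e+02 1.000e-01]
turn [ 0.0004  0.0004 -0.085 ] t 1.0333 [ 0.5 -0.9  0.2] [-0.65 -0.   -0.31  1.27  0.    0.88]
```

```bash
python3 -m jog '[[0,0,-0.085,36,17.5,0,1],[0,0,-0.085,72,35,0,1],[0,0,-0.085,108,53,0,1],[0,0,-0.085,144,70,0,1],[0,0,-0.085,180,88,0,1],[0,0,-0.085,216,105,0,1],[0,0,-0.085,252,123,0,1],[0,0,-0.085,288,141,0,1],[0,0,-0.085,324,158,0,1],[0,0,-0.085,335,164,0,1]]'; python3 -m jog '[[0,0,0,0,0,0,1],[0,0,0,0,0,0,1]]'; python3 go.py '[.5256,.161,.168]'
```

```text
time: 1.87
tool_pos: [0.5268, 0.1588, 0.2407]
eef_rot: [0.664, 0.748, 0.001, -0.0]
contact_force: [-0.0, -0.9, 0.1]
width: 0.0854
grip_force: 0.0
time: 2.03
tool_pos: [0.5251, 0.1546, 0.2407]
eef_rot: [0.665, 0.747, -0.001, -0.0]
contact_force: [-0.8, -1.1, -0.3]
width: 0.0853
grip_force: 0.0
shift mm [ 6.3  1.3 91.4]
turn [-0.0015  0.0006 -0.0037] t 2.0333 [-0.8 -1.1 -0.3] [ 0.14  0.26 -0.01  1.31 -0.    1.59]
```

```bash
python3 -m jog '[[0,0,0,6,1,20,1],[0,0,0,6,1,45,1],[0,0,0,6,1,70,1],[0,0,0,6,1,85,1],[0,0,0,6,1,90,1],[0,0,0,6,1,90,1]]' && python3 -m jog '[[0,0,0,0,0,0,0.5],[0,0,0,0,0,0,0],[0,0,0,0,0,0,0],[0,0,0,0,0,0,0],[0,0,0,0,0,0,0],[0,0,0,0,0,0,0],[0,0,0,0,0,0,0],[0,0,0,0,0,0,0]]' 30;  python3 go.py '[.5256,.161,.168]'
```

```text
time: 2.53
tool_pos: [0.5244, 0.1587, 0.1501]
eef_rot: [0.666, 0.746, -0.001, -0.001]
contact_force: [0.0, 0.4, 0.6]
width: 0.0855
grip_force: 0.0
time: 3.2
tool_pos: [0.527, 0.1606, 0.1519]
eef_rot: [0.665, 0.747, 0.001, 0.001]
contact_force: [2.7, -0.1, 1.8]
width: 0.013
grip_force: 30.3
shift mm [ 0.6 -1.3  2.6]
turn [ 0.0025  0.0001 -0.0053] t 3.2 [ 2.7 -0.1  1.8] [ 0.15  0.3  -0.17  1.1  -0.    1.61]
```

The knob is gripped at 13 mm. I'll draw it along tool +x, which is chest +y.

```bash
python3 -m jog '[[0,0,0,4,0,0,0],[0,0,0,9,0,0,0],[0,0,0,14,0,0,0],[0,0,0,19,0,0,0],[0,0,0,24,0,0,0],[0,0,0,28,0,0,0],[0,0,0,32,0,0,0],[0,0,0,34,0,0,0],[0,0,0,34,0,0,0]]' && python3 -m jog '[[0,0,0,2,0,0,0],[0,0,0,4,0,0,0],[0,0,0,6,0,0,0],[0,0,0,6,0,0,0]]'; python3 go.py '[.5256,.161,.168]'
```

```text
time: 3.95
tool_pos: [0.5226, 0.1954, 0.1519]
eef_rot: [0.665, 0.747, 0.001, 0.0]
contact_force: [4.1, 0.4, 5.1]
width: 0.0128
grip_force: 30.6
time: 4.28
tool_pos: [0.5226, 0.1958, 0.1519]
eef_rot: [0.666, 0.746, -0.003, 0.005]
contact_force: [5.6, -17.1, 7.1]
width: 0.0126
grip_force: 30.8
shift mm [-35.1  -0.9   3. ]
turn [ 0.0017  0.011  -0.0081] t 4.2833 [  5.6 -17.1   7.1] [ 0.22  0.32 -0.15  1.11 -0.01  1.68]
```

The −17 N after 35 mm of travel points to the bolt's stop. I'll release, rise, and look to check it.

```bash
python3 -m jog '[[0,0,0,-2,0,0,0],[0,0,0,-4,0,0,0],[0,0,0,-4,0,0,1],[0,0,0,-4,0,0,1],[0,0,0,-4,0,0,1],[0,0,0,-4,0,0,1],[0,0,0,-4,0,0,1],[0,0,0,-4,0,-30,1],[0,0,0,-4,0,-65,1],[0,0,0,-4,0,-85,1]]'&& python3 -m jog '[[0,0,0,-40,0,-5,1],[0,0,0,-80,0,-5,1],[0,0,0,-120,0,-5,1],[0,0,0,-160,0,-5,1],[0,0,0,-185,0,-5,1],[0,0,0,-185,0,-5,1],[0,0,0,-185,0,-5,1]]'; python3 go.py '[.5232,-.0225,.17]'; python3 - <<'E'
from h import *
import cv2
s=cam("side")["image"];t=cam("top")["image"]
a=cv2.resize(s[160:270,230:376],None,fx=5.4,fy=5.4,interpolation=cv2.INTER_CUBIC)
cv2.imwrite("pics/s2.png",a)
E
```

```text
time: 5.12
tool_pos: [0.5218, 0.1965, 0.2388]
eef_rot: [0.665, 0.747, 0.001, 0.0]
contact_force: [-0.2, 0.1, 0.0]
width: 0.0856
grip_force: 0.0
time: 5.7
tool_pos: [0.5428, 0.0114, 0.2409]
eef_rot: [0.666, 0.746, -0.0, -0.0]
contact_force: [1.1, 0.6, 0.5]
width: 0.0855
grip_force: 0.0
shift mm [-31.5 -23.2  89.6]
turn [-0.0008 -0.0006 -0.0082] t 5.7 [1.1 0.6 0.5] [-0.13  0.25 -0.02  1.31  0.    1.33]
```

View pics/s2.png

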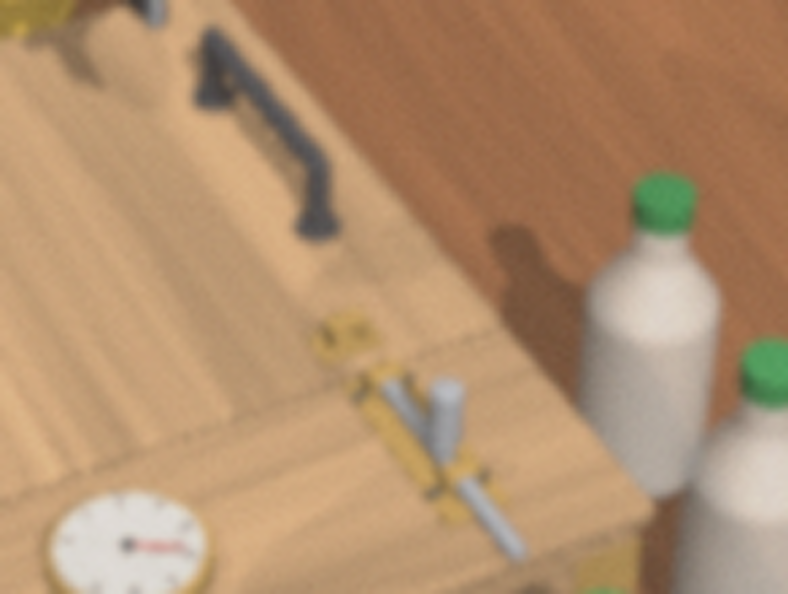

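The picture shows the rod out of the keeper, with the knob top at (448,388) against its rear strap. I'll check the travel.

```bash
python3 - <<'E'
from h import *
S=cam("side");f=lambda x,y:(230+x/5.4,160+y/5.4)
for h in((405,335,448,388),):
    a=plane(S,f(*h[:2]),.176);b=plane(S,f(*h[2:]),.176);print(a,b,np.linalg.norm(a-b))
E
python3 -m jog '[[0,0,0,-20,-15,0,1],[0,0,0,-31,-23,20,1],[0,0,0,-31,-23,45,1],[0,0,0,-31,-23,70,1],[0,0,0,-31,-23,85,1],[0,0,0,-31,-23,87,1],[0,0,0,-31,-23,87,1]]'; python3 go.py '[.5232,-.0225,.17]'
```

```text
[0.5266538  0.16239594 0.176     ] [0.52207993 0.19808399 0.176     ] 0.03597994929408052
time: 6.43
tool_pos: [0.5228, -0.0196, 0.1535]
eef_rot: [0.665, 0.747, -0.001, -0.001]
contact_force: [0.8, 0.4, 0.4]
width: 0.085
grip_force: 0.0
shift mm [-2.9  0.1  2.2]
turn [-0.0022 -0.0008 -0.0034] t 6.4333 [0.8 0.4 0.4] [-0.19  0.25 -0.23  1.09  0.    1.26]
```

Travel is 36 mm plus the starting offset of up to 6 mm, ending hard against the stop, so the bolt is fully back. Next I'll close on the bar and work out the arc, with a partial tilt that follows the lid.

```bash
python3 -m jog '[[0,0,0,-3,0,2,0.5],[0,0,0,-3,0,2,0],[0,0,0,-3,0,2,0],[0,0,0,-3,0,2,0],[0,0,0,-3,0,2,0],[0,0,0,-3,0,2,0],[0,0,0,-3,0,2,0],[0,0,0,-3,0,2,0]]' 50; python3 go.py '[.5232,-.0225,.167]'; cat > arc.py <<'E'
import numpy as np
from scipy.spatial.transform import Rotation as Ro
r,a0=234.65,np.arctan2(46.5,230);k=.3/np.radians(45);G=18.7
def tcp(th):  # chest (x,z) from hinge
    p=k*th;return np.array([-r*np.cos(a0+th)-G*np.sin(p), r*np.sin(a0+th)-G*np.cos(p)])
import sys
for s,e in((0,15),(15,30),(30,45)):
    o=tcp(np.radians(s));p=k*np.radians(s)
    Y=np.array([np.cos(p),-np.sin(p)]);Z=np.array([-np.sin(p),-np.cos(p)])
    for d in np.arange(s,e,1.5)+1.5:
        v=tcp(np.radians(d))-o;print([round(k*np.radians(d-s),3),0,0,0,round(v@Y,1),round(v@Z,1),0])
    print()
E
python3 arc.py
```

```text
time: 7.1
tool_pos: [0.5249, -0.0241, 0.1529]
eef_rot: [0.665, 0.747, 0.001, 0.001]
contact_force: [2.1, 0.4, 1.4]
width: 0.0102
grip_force: 48.7
shift mm [ 1.7 -1.5  4.6]
turn [ 0.0022  0.0003 -0.0052] t 7.1 [2.1 0.4 1.4] [-0.2   0.25 -0.23  1.08  0.    1.26]
[np.float64(0.01), 0, 0, 0, np.float64(1.1), np.float64(-6.0), 0]
[np.float64(0.02), 0, 0, 0, np.float64(2.4), np.float64(-12.0), 0]
[np.float64(0.03), 0, 0, 0, np.float64(3.8), np.float64(-17.9), 0]
[np.float64(0.04), 0, 0, 0, np.float64(5.4), np.float64(-23.8), 0]
[np.float64(0.05), 0, 0, 0, np.float64(7.1), np.float64(-29.6), 0]
[np.float64(0.06), 0, 0, 0, np.float64(9.0), np.float64(-35.4), 0]
[np.float64(0.07), 0, 0, 0, np.float64(11.0), np.float64(-41.2), 0]
[np.float64(0.08), 0, 0, 0, np.float64(13.2), np.float64(-46.9), 0]
[np.float64(0.09), 0, 0, 0, np.float64(15.5), np.float64(-52.5), 0]
[np.float64(0.1), 0, 0, 0, np.float64(18.0), np.float64(-58.0), 0]

[np.float64(0.01), 0, 0, 0, np.float64(2.1), np.float64(-5.7), 0]
[np.float64(0.02), 0, 0, 0, np.float64(4.3), np.float64(-11.4), 0]
[np.float64(0.03), 0, 0, 0, np.fl
[... 483 characters left out ...]
), np.float64(-54.1), 0]

[np.float64(0.01), 0, 0, 0, np.float64(3.0), np.float64(-5.3), 0]
[np.float64(0.02), 0, 0, 0, np.float64(6.0), np.float64(-10.5), 0]
[np.float64(0.03), 0, 0, 0, np.float64(9.3), np.float64(-15.6), 0]
[np.float64(0.04), 0, 0, 0, np.float64(12.6), np.float64(-20.6), 0]
[np.float64(0.05), 0, 0, 0, np.float64(16.1), np.float64(-25.6), 0]
[np.float64(0.06), 0, 0, 0, np.float64(19.7), np.float64(-30.4), 0]
[np.float64(0.07), 0, 0, 0, np.float64(23.5), np.float64(-35.1), 0]
[np.float64(0.08), 0, 0, 0, np.float64(27.3), np.float64(-39.8), 0]
[np.float64(0.09), 0, 0, 0, np.float64(31.3), np.float64(-44.3), 0]
[np.float64(0.1), 0, 0, 0, np.float64(35.4), np.float64(-48.7), 0]
```

```bash
python3 -m jog '[[0.01,0,0,0,1.1,-6,0],[0.02,0,0,0,2.4,-12,0],[0.03,0,0,0,3.8,-18,0],[0.04,0,0,0,5.4,-24,0],[0.05,0,0,0,7.1,-29.5,0],[0.06,0,0,0,9,-35.5,0],[0.07,0,0,0,11,-41,0],[0.08,0,0,0,13,-47,0],[0.09,0,0,0,15.5,-52.5,0],[0.1,0,0,0,18,-58,0]]'; cat > st.py <<'E'
from h import *
o=ctrl.observe();R=Ro.from_quat(o["eef_rot"]).as_matrix()
g=o["tool_pos"]-R[:,2]*.0141
c=np.radians(6.9);H=np.array([.5232,-.0225])+.23*np.array([np.cos(c),np.sin(c)])
d=(g[:2]-H)@[np.cos(c),np.sin(c)]
print("lid deg",np.degrees(np.arcsin((g[2]-.1205)/.23465))-11.43,np.degrees(np.arctan2(g[2]-.1205,-d))-11.43,"r",np.hypot(d,g[2]-.1205),"lat",(g[:2]-H)@[-np.sin(c),np.cos(c)],o["contact_force"].round(1),o["joint_positions"].round(2))
E
python3 st.py
```

```text
time: 7.93
tool_pos: [0.5421, -0.0219, 0.2092]
eef_rot: [0.664, 0.746, -0.038, -0.034]
contact_force: [5.7, 0.8, -5.8]
width: 0.01
grip_force: 49.0
lid deg 14.533444484116337 14.662741659316826 r 0.2335681605214411 lat -0.0016572370925794395 [ 5.7  0.8 -5.8] [-0.17  0.34  0.03  1.35 -0.03  1.28]
```

The lid follows: 14.5° by height and 14.7° by arc angle, with low force. I'll continue.

```bash
python3 -m jog '[[0.01,0,0,0,2,-6,0],[0.02,0,0,0,4.3,-11.5,0],[0.03,0,0,0,6.6,-17,0],[0.04,0,0,0,9,-22.5,0],[0.05,0,0,0,12,-28,0],[0.06,0,0,0,14.5,-33.5,0],[0.07,0,0,0,17.5,-38.5,0],[0.08,0,0,0,20.5,-44,0],[0.09,0,0,0,23.5,-49,0],[0.1,0,0,0,27,-54,0]]'; python3 st.py
```

```text
time: 8.77
tool_pos: [0.5731, -0.018, 0.2602]
eef_rot: [0.662, 0.743, -0.076, -0.068]
contact_force: [0.2, 0.9, -3.9]
width: 0.0098
grip_force: 48.8
lid deg 29.41578580676441 29.488344350726095 r 0.23430698595309973 lat -0.001562745232261048 [ 0.2  0.9 -3.9] [-0.14  0.49  0.35  1.63 -0.05  1.32]
```

```bash
python3 -m jog '[[0.01,0,0,0,3,-5.3,0],[0.02,0,0,0,6,-10.5,0],[0.03,0,0,0,9.3,-15.6,0],[0.04,0,0,0,12.6,-20.6,0],[0.05,0,0,0,16,-25.5,0],[0.06,0,0,0,19.7,-30.5,0],[0.07,0,0,0,23.5,-35,0],[0.08,0,0,0,27.3,-40,0],[0.09,0,0,0,31.3,-44.3,0],[0.1,0,0,0,35.4,-48.7,0]]'; python3 -m jog '[[0,0,0,0,0,0,0],[0,0,0,0,0,0,0],[0,0,0,0,0,0,0],[0,0,0,0,0,0,0],[0,0,0,0,0,0,0],[0,0,0,0,0,0,0],[0,0,0,0,0,0,0],[0,0,0,0,0,0,0]]'; python3 st.py; python3 - <<'E'
from h import *
import cv2
a=cam("side")["image"];cv2.imwrite("pics/s3.png",a)
E
```

```text
time: 9.6
tool_pos: [0.6163, -0.0126, 0.3017]
eef_rot: [0.657, 0.738, -0.113, -0.102]
contact_force: [-4.2, 1.2, -0.7]
width: 0.0101
grip_force: 48.8
time: 10.27
tool_pos: [0.6166, -0.0126, 0.302]
eef_rot: [0.658, 0.738, -0.112, -0.101]
contact_force: [-4.7, 2.4, 1.3]
width: 0.0102
grip_force: 49.2
lid deg 44.7557595882506 44.49951223455262 r 0.23535738664694075 lat -0.0014306373337194984 [-4.7  2.4  1.3] [-0.12  0.72  0.82  1.97 -0.07  1.35]
```

View pics/s3.png

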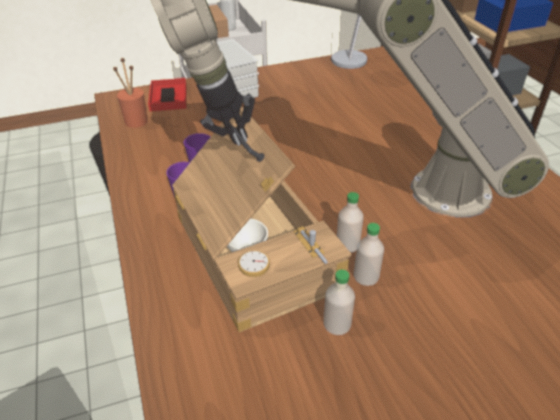

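The picture shows the lid about half open, held by the bar at (243,140). The bolt is still back, the bottles haven't moved and a bowl is visible at (247,237). The lid reads 44.6° and is steady, so I'll hand the job in.

```bash
python3 -c "
from rig import ctrl
print(ctrl.job_done())"
```

```text
the job is handed in; nothing more can be done
None
```

The job is handed in after about 10 s of robot time, with the bolt drawn to its stop and the lid held steady by its handle at about 45°; I saw no shift in the bottles, but did not check the tub or both bowls at the end, and no verdict came back.

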